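# Hang the fire shovel on the swinging pendant hook

## Robot

A 7-joint arm with a two-finger parallel gripper is mounted at the origin on the work surface. World frame = base frame: x ahead of the robot, y to its left, z up, the work surface at z = 0. Lengths are in m, angles in rad, forces in N, time in s.
With the tool pointing down it reaches from about 0.4 to 0.85 m from the base axis. Payload 4.5 kg.
Tool frame: the origin (TCP) lies at the very end of the fingers, on their centre line; the grasp point (between the pads) lies 19 mm behind it (r.grip_point_offset is the distance from the TCP to the grasp point, in m); y points along the fingers, x is the direction in which the jaws open and shut, and the axes are right-handed (so a half turn about y gives the same grasp; the last joint's range is limited). The gripper opens to 88 mm and grips with 3 to 60 N. Pads are 18 mm wide; open, the fingers measure 123 mm over their backs; the gripper's body (75 mm by 187 mm) begins 45 mm behind the grasp point.
Start: joints at [1.331, 0.689, -0.195, 1.565, 0.157, 0.902, -0.215], TCP at [0.169, -0.602, 0.239] pointing down, gripper open.
Joint ranges: [-3.01, 3.01], [-0.46, 2.08], [-1.47, 1.51], [0.13, 2.56], [-1, 4.14], [0.04, 2.09], [-2.66, 2.66]. Speed limits (rad/s): [2.57, 2.57, 3.14, 3.14, 3.14, 3.14, 3.14].

## Interface

Orientations are given as a unit quaternion [x, y, z, w].
In Python, from plant import get_state, snapshot, camera_params, job, r gives the robot as it stands.
- The arm moves only by the tool carry_out, never from a script. Its arguments are lists of equal length, an entry for each row: "offset": the shift along the world's x, y, z in m, a list of three; "twist": the turn about the world's z in degrees. In form: {"offset": [[tx, ty, tz], ...], "twist": [twist, ...]}. A call has 1 to 8 rows; each row shifts and turns the commanded pose from where the row before left it; what a row does not reach is not made up. A row lasts 1/8 s, in which the tool goes at most 62.5 mm and 10.7 degrees, less where a joint would pass 70% of its speed; a pose out of reach is approached as far as the arm can. A call with a gripper value outside its range is refused whole. "grip" is the finger opening in m, from 0 to 0.0881, set as the call begins (left out, the last holds). The fingers move at their own pace and stop on an object; "newtons" is the grip in N (left out, the last holds). Time passes only in rows, so rows that do not move let the fingers close. It gives the time, the measured TCP pose, the force and the opening at its end, in the units of the state.
- get_state(): the state, without advancing time (a new reading comes with each control period).
- snapshot(name): name is "scene" or "side" or "wrist"; returns the picture (384x512x3 uint8, red, green, blue); there is no depth.
- camera_params(name): a dict with "camera_matrix" (3x3 intrinsics, pixels), "eye" and "orientation" of the camera in the world. Camera axes: x right, y up, looking along -z (the intrinsics and any distortion apply to the point x, -y, -z); pixel columns grow to the right and rows downward; lengths in m; the calibration is good to about 2 mm. A picture is of the moment at which its call begins: read the wrist's pose just before it. camera_params takes no time and is no camera call; for the wrist camera it gives the pose at the moment of the call.
- job.finish_job(): hands the job in, once; it reports no verdict.
The state is a dict: "clock": time; "q": joint angles; "qd": joint speeds; "joint_torque": joint torques, N m; "tool_pos": TCP position; "eef_rot": TCP orientation; "contact_force": force on the tool from outside, world axes, zero at the start; "moment": the same for the moment, N m; "opening": opening from 0.0 (shut) to 1.0 (fully open).
Only numpy, scipy, OpenCV 4.12 (cv2) and the standard library are available. Lean on these libraries where they do the work, as an engineer would, in place of code of your own. Each camera call takes 0.05 s, during which the arm holds its last target. There are 200 camera calls.

## Task

The pendant hook on the rack is still swinging: steady it gently and leave it hanging still by itself, and only then hang the small fire shovel on it. Lower the shovel's eye right down into the bend of the hook before you let go, do not drop it on; leave it hanging freely and all but at rest, and leave the hammer, drift and oil can where they are.

Things in the scene. Friction and masses are not known exactly. Their poses are not given: they have to be found in the camera images.
- rack: Fixed dark steel gallows bracket. Origin on the bench straight below the hook's hinge, z up; x is level, pointing away from the open side from which work is hung. One 30 mm square post, 505 mm tall, at x = 0, y = +200 mm, on a 140 x 100 x 10 mm foot. A 20 mm bar along y (centre x = 0, z = 495 mm) runs from the post to y = -80 mm, with a short slanting brace at the post.
- pipe_mid (a point): Point on the fixed 24 mm red air pipe along the rack's y at its x = -80, z = 495 mm, from y = -92 to +227 mm (here y = 0), held by a bracket at the post. Pipe and bar leave no room for an upright tool over the hook: come from the rack's -x side, under the pipe, with the tool leaning about 30 to 40 degrees from vertical.
- hook: J-shaped hook of 8 mm round steel, 0.18 kg, its J in its x-z plane, hanging from a hinge along the rack's x. It swings in the rack's y, up to 0.4 rad at the start, with hardly any damping. Origin on the hinge, at the rack's x = y = 0, z = 470 mm; at rest its axes match the rack's. Stem at x = +17, z = -90 to -183 mm; a half round bend (radius 17 mm) then leads to the tip on the -x side.
- hook_cup (a point): Centre of the bar at the lowest point of the hook's bend (x = 0, z = -200 mm in the hook's frame, 270 mm above the bench at rest). The eye ends up hanging here. A finger against one side of the hook, carried just past the middle, stops it; it leans on the finger and follows it back to rest as the finger slowly withdraws.
- hook_tip (a point): Centre of the rounded open end of the hook (x = -26, z = -159 mm in the hook's frame), 41 mm above the cup, leaning outwards.
- shovel: Small forged fire shovel of dark steel, about 0.25 kg, 191 mm long, lying flat. Origin under the handle at the centre of mass; hold it there or a little nearer the eye; x along the handle towards the eye, z up. Handle 12 mm wide (y), 16 mm high, x = -30 to +57 mm; blade 50 mm wide, 12 mm high, x = -28 to -93 mm; eye ring at the other end.
- eye (a point): Centre of the shovel's eye ring, at x = +75, z = 8 mm in the shovel's frame. The ring is 8 mm round bar, 30 mm inside and 46 mm outside diameter; its hole runs along the shovel's z. Let go at a slant, the shovel swings about the hook and takes 5 to 10 s to settle, less if its handle is first brought down towards vertical.
- hammer: Bystander: hammer 200 mm long, lying on the bench. Origin at mid length.
- drift: Bystander: tapered steel drift 160 mm long and 24 mm wide, no eye, lying on the bench. Origin under its middle.
- oilcan: Bystander: upright steel can, 60 mm diameter, 120 mm tall. Origin under its centre.
Not all that is in view belongs to the job. Of the things that look like the shovel, take the one that is farthest from the robot's base at the start.

How it is judged:
On the way, in this order (a step that is already met when the one before it is completed fails the run):
1. the empty hook hangs still, upright and untouched (angle between hook's own z axis and vertical below 0.06 rad and angular speed of hook below 0.5 rad/s and contact force between hook and anything else below 0.02 N), for 0.6 s.
2. the shovel, still held, rests by its eye in the bend of the hook (distance between eye and hook_cup below 0.025 m and contact force between shovel and hook above 0.5 N and contact force between the fingers and shovel above 1 N), for 0.05 s.
At the end, for the whole second after the job is handed in: The shovel hangs by its eye in the bend of the hook (eye centre within 20 mm of the cup, the hook carrying more than 1 N), handle within 0.25 rad of vertical, hook within 0.12 rad of vertical, both at rest but for a slight sway (shovel under 0.15 m/s, hook under 0.6 rad/s) (distance between eye and hook_cup below 0.02 m and contact force between shovel and hook above 1 N and angle between shovel's own x axis and vertical below 0.25 rad and angle between hook's own z axis and vertical below 0.12 rad and linear speed of shovel below 0.15 m/s and angular speed of hook below 0.6 rad/s); the robot touches nothing.
It fails at once if the hook is pushed with more than 15 N (contact force between any of the fingers, the arm and hook above 15 N).
It fails at once if a bystander is moved more than 30 mm (distance of any of hammer, drift, oilcan from where it was at the start of the episode above 0.03 m).
It also fails if it takes over 72 s, if anything falls off the work surface, if the arm or the gripper's body presses on something with over 40 N, if the wrist force passes 120 N, or if a joint passes its speed limit or range.

## Working session

There is one attempt and no reset: what is moved stays moved. The work goes in short steps, Python scripts to look and compute and a tool call to move; the robot and the scene stay as the last step left them, time stands still between calls to the robot, and variables do not carry over. Pictures are saved under pics/ and viewed, about 8 in all and at most 12, crops included, and the job is handed in when it is done.

Besides the shell and the picture viewer there is one more tool, called after "Emit:" as name(argument=value, ...) on one line, values as JSON. carry_out: Moves the arm, as the interface text tells. Its arguments: {"type":"object","properties":{"offset":{"type":"array"},"twist":{"type":"array"},"grip":{"type":"number"},"newtons":{"type":"number"}},"required":["offset","twist"]}

```bash
ls; mkdir -p pics; cat > h.py <<'E'
import numpy as np,cv2
from scipy.spatial.transform import Rotation as R
from plant import get_state,snapshot,camera_params,job,r
def snap(n,f):
    p=camera_params(n); im=snapshot(n); cv2.imwrite(f'pics/{f}.png',im[...,::-1]); np.savez(f'pics/{f}.npz',im=im,K=p['camera_matrix'],e=p['eye'],o=p['orientation']); return im,p
def load(f):
    d=np.load(f'pics/{f}.npz'); return d['im'],dict(camera_matrix=d['K'],eye=d['e'],orientation=d['o'])
def rot(p):
    o=np.array(p['orientation'],float)
    return o if o.shape==(3,3) else R.from_quat(o).as_matrix()
def ray(p,u,v):
    K=np.array(p['camera_matrix']); d=np.linalg.inv(K)@[u,v,1]; d=rot(p)@(d*[1,-1,-1]); return np.array(p['eye']),d/np.linalg.norm(d)
def plane(p,u,v,z):
    e,d=ray(p,u,v); return e+d*(z-e[2])/d[2]
def proj(p,X):
    c=(rot(p).T@(np.array(X)-p['eye']))*[1,-1,-1]; q=np.array(p['camera_matrix'])@c; return q[:2]/q[2]
def tri(a,b):
    A=np.zeros((3,3));B=np.zeros(3)
    for e,d in (a,b):
        P=np.eye(3)-np.outer(d,d);A+=P;B+=P@e
    return np.linalg.solve(A,B)
E
python3 - <<'E'
from h import *
s=get_state();print(s)
for n in('scene','side','wrist'):
    im,p=snap(n,n+'0');print(n,p)
a=cv2.imread('pics/scene0.png');b=cv2.imread('pics/side0.png')
print(r.grip_point_offset,[x for x in dir(r) if x[0]!='_'])
E
```

```text
pics
{'clock': 0.0, 'q': array([ 1.33081486,  0.6900201 , -0.19452298,  1.56633618,  0.15731288,
        0.9025246 , -0.21509644]), 'qd': array([ 1.64167232e-03, -3.22434939e-05, -1.53907734e-03, -1.25772113e-04,
        1.29840767e-03, -7.20886291e-04, -4.06383640e-04]), 'joint_torque': array([ 1.38481823e-04, -5.27563083e+01, -1.26662850e+00, -1.53428489e+01,
       -5.25587762e-02,  6.53573268e-03,  1.84662372e-04]), 'tool_pos': array([ 0.1687623 , -0.60111744,  0.23788983]), 'eef_rot': array([-0.56321239,  0.42762425, -0.42649941,  0.56393932]), 'contact_force': array([-0.21634558,  0.19149363, -0.71431465]), 'moment': array([1.44477558e-05, 1.04382158e-02, 4.38778507e-02]), 'opening': 0.9989661364802425}
scene {'camera_matrix': array([[368.73262156,   0.        , 262.74899214],
       [  0.        , 368.73262156, 192.32943029],
       [  0.        ,   0.        ,   1.        ]]), 'eye': array([0.99572789, 0.50000206, 0.78624228]), 'orientation': array([0.16640468, 0.45301777, 0.81896003, 0.31046555])}
side {'camera_matrix': array([[406.42755117,   0.        , 247.49772414],
       [  0.        , 406.42755117, 193.17971955],
       [  0.        ,   0.        ,   1.        ]]), 'eye': array([0.28119748, 0.55008856, 1.0156208 ]), 'orientation': array([-0.04759385,  0.35185373,  0.92358211, -0.14467157])}
wrist {'camera_matrix': array([[328.4999462 ,   0.        , 253.08367661],
       [  0.        , 328.4999462 , 187.45145446],
       [  0.        ,   0.        ,   1.        ]]), 'eye': array([ 0.24083191, -0.57991205,  0.38500316]), 'orientation': array([-0.11481433,  0.08780619, -0.59728974,  0.78889335])}
0.0187 ['Unreachable', 'grip_point_offset']
```

View pics/scene0.png

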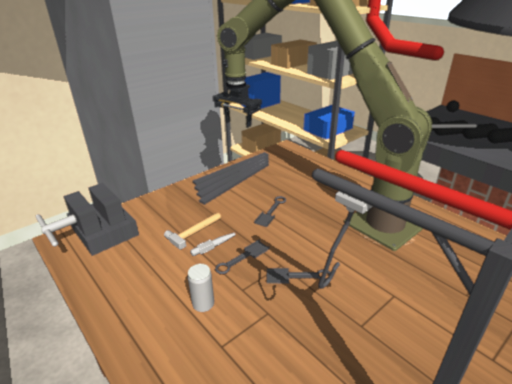

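View pics/side0.png

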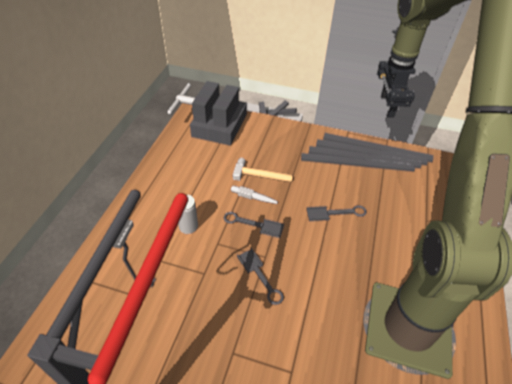

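```bash
python3 - <<'E'
from h import *
np.set_printoptions(precision=3,suppress=True)
print(R.from_quat(get_state()['eef_rot']).as_matrix())
_,p=load('side0');_,q=load('scene0')
for n,e,b,e2,b2 in (('A',(231,218),(270,229),(222,268),(256,248)),('B',(361,211),(318,213),(280,201),(263,218)),('C',(277,296),(249,262),(327,280),(278,275))):
    E,B=plane(p,*e,.008),plane(p,*b,.008);E2,B2=plane(q,*e2,.008),plane(q,*b2,.008)
    print(n,E,B,np.linalg.norm(E[:2]-B[:2]),'scene',E2,B2,'dist',np.linalg.norm((E+B)[:2]/2))
# rack: bar ends / pipe
for n,u1,u2 in (('bar end',(135,193),(318,176)),('pipe end',(182,198),(341,156)),('hooktip?',(152,283),(327,282)),('post top',(45,350),(500,245)),('hinge',(124,234),(352,203))):
    X=tri(ray(p,*u1),ray(q,*u2));print(n,X,proj(p,X)-u1)
a=load('side0')[0][...,::-1];b=load('scene0')[0][...,::-1]
c=np.hstack([cv2.resize(a[180:310,80:220],None,fx=2.8,fy=4),cv2.resize(b[150:300,290:390],None,fx=4,fy=3.466)])[:520]
cv2.imwrite('pics/c1.png',c)
c=np.vstack([cv2.resize(a[190:310,215:375],None,fx=3,fy=3),])
cv2.imwrite('pics/c2.png',c)
w=load('wrist0')[0]
E
```

```text
[[ 0.27  -0.     0.963]
 [-0.963  0.001  0.27 ]
 [-0.001 -1.    -0.   ]]
A [ 0.555 -0.191  0.008] [ 0.427 -0.188  0.008] 0.12805504575351176 scene [ 0.558 -0.194  0.008] [ 0.424 -0.195  0.008] dist 0.526103808977624
B [ 0.168 -0.348  0.008] [ 0.298 -0.297  0.008] 0.13962912262785987 scene [ 0.181 -0.34   0.008] [ 0.301 -0.301  0.008] dist 0.397688106390666
C [0.349 0.023 0.008] [ 0.453 -0.055  0.008] 0.13058457546315672 scene [0.362 0.046 0.008] [ 0.453 -0.062  0.008] dist 0.40118845754378357
bar end [0.594 0.17  0.495] [-0.16   1.545]
pipe end [0.515 0.154 0.496] [-0.042  0.442]
hooktip? [0.582 0.208 0.272] [ 0.445 -1.796]
post top [0.574 0.437 0.503] [ 2.035 -4.021]
hinge [0.585 0.235 0.469] [-0.071  0.371]
```

View pics/c1.png

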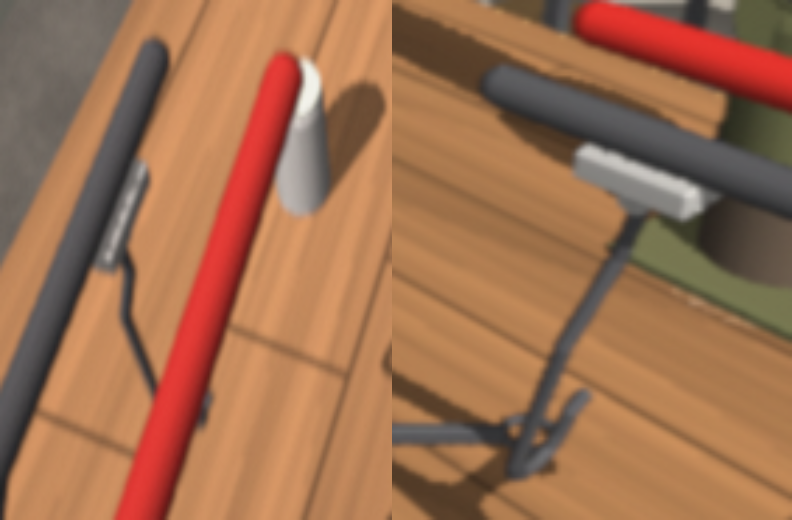

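View pics/c2.png

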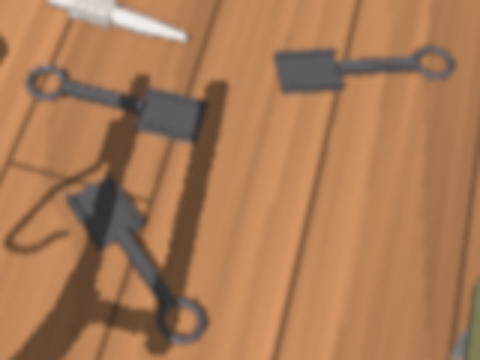

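```bash
python3 - <<'E'
from h import *
np.set_printoptions(precision=4,suppress=True)
def axis(m,p,z):
    n,l,s,c=cv2.connectedComponentsWithStats(m.astype(np.uint8)); return n,l,s,c
for f,box in (('side0',(170,60,400,250)),('scene0',(145,330,225,512))):
    im,p=load(f);h=cv2.cvtColor(im,cv2.COLOR_RGB2HSV).astype(int)
    red=((h[...,0]<8)|(h[...,0]>172))&(h[...,1]>150)&(h[...,2]>90)
    m=np.zeros_like(red);m[box[0]:box[2],box[1]:box[3]]=red[box[0]:box[2],box[1]:box[3]]
    v,u=np.nonzero(m);P=np.array([plane(p,a,b,.495) for a,b in zip(u,v)])[:,:2]
    c=P.mean(0);w=np.linalg.svd(P-c,full_matrices=False)[2][0];w*=np.sign(w[1]);t=(P-c)@w
    print(f,'pipe dir deg from +y',np.degrees(np.arctan2(-w[0],w[1])),'start',c+w*t.min(),'end',c+w*t.max(), 'width',np.ptp((P-c)@[w[1],-w[0]]))
    # shovel A
    g=(h[...,1]<75)&(h[...,2]<110)&(h[...,2]>25)
    n,l,s,cc=cv2.connectedComponentsWithStats(g.astype(np.uint8))
    for i in range(1,n):
        X=plane(p,*cc[i],.01)
        if 60<s[i,4]<2500 and .1<X[0]<.7 and -.4<X[1]<.15:
            v,u=np.nonzero(l==i);P=np.array([plane(p,a,b,.011) for a,b in zip(u,v)])[:,:2];c=P.mean(0);w=np.linalg.svd(P-c,full_matrices=False)[2][0];t=(P-c)@w
            print(' comp',s[i],cc[i],'c',c,'dir',w,'ends',c+w*t.min(),c+w*t.max(),np.ptp(t))
    wt=(h[...,1]<50)&(h[...,2]>130)
    n,l,s,cc=cv2.connectedComponentsWithStats(wt.astype(np.uint8))
    for i in range(1,n):
        X=plane(p,*cc[i],.01)
        if s[i,4]>40 and .1<X[0]<.75 and -.5<X[1]<.15: 
            v,u=np.nonzero(l==i);k=[(u[j],v[j]) for j in (u.argmin(),u.argmax(),v.argmax())]
            print(' light',s[i],cc[i],[plane(p,*a,.01)[:2] for a in k])
# arm width check
o=[]
for f in('scene0','side0'):
    im,p=load(f);b=cv2.resize(im[...,::-1],None,fx=3,fy=3)
    T=np.array([.1688,-.6011,.238])
    for dz in (0,.064,.1,.15,.2,.245,.3):
        for d in ((.963,.27),(-.27,.963)):
            d=np.array([*d,0])*.0375
            a=[tuple(int(x) for x in 3*proj(p,T+[0,0,dz]+k*d)) for k in(-1,1)]
            cv2.line(b,a[0],a[1],(0,0,255) if abs(d[1])>.02 else (255,255,0),1)
    u,v=3*proj(p,T+[0,0,.15]);u=int(u);v=int(v);o.append(b[max(v-200,0):max(v-200,0)+400,max(u-170,0):max(u-170,0)+340])
k=min(x.shape[0] for x in o);cv2.imwrite('pics/arm.png',np.hstack([x[:k] for x in o]))
E
```

```text
side0 pipe dir deg from +y 3.9232139510705992 start [0.5175 0.1412] end [0.4958 0.4583] width 0.025573131753768102
 comp [192 205   6  25  86] [194.6047 218.0698] c [ 0.6621 -0.1538] dir [-0.4399  0.898 ] ends [ 0.6855 -0.2016] [ 0.6432 -0.1153] 0.09617248059988616
 comp [307 206  52  14 355] [324.938  212.6676] c [ 0.277  -0.3025] dir [0.9128 0.4084] ends [ 0.1737 -0.3488] [ 0.3283 -0.2796] 0.16934256055688668
 comp [233 214  51  23 410] [264.0659 225.9195] c [ 0.4471 -0.1917] dir [-1.      0.0026] ends [ 0.5472 -0.1919] [ 0.3911 -0.1915] 0.156012143984834
 comp [238 249  46  55 542] [256.7638 270.1107] c [ 0.4245 -0.0359] dir [-0.744   0.6682] ends [ 0.4759 -0.082 ] [0.3384 0.0415] 0.18483933876851483
 light [233 158  12  22 148] [238.1486 168.9392] [array([ 0.612 , -0.3786]), array([ 0.5957, -0.4523]), array([ 0.5963, -0.3537])]
 light [231 186  46  18 309] [251.2816 194.0874] [array([ 0.5957, -0.3102]), array([ 0.4379, -0.3019]), array([ 0.4388, -0.2926])]
 light [179 195  16  38 340] [186.7882 216.4441] [array([ 0.7039, -0.1284]), array([ 0.6894, -0.2148]), array([ 0.6723, -0.0944])]
scene0 pipe dir deg from +y 3.546969951247544 start [0.5134 0.1373] end [0.4957 0.4229] width 0.052427410006405065
 comp [255 197  31  29 249] [267.8032 214.2289] c [ 0.2742 -0.3046] dir [0.9154 0.4026] ends [ 0.1588 -0.3553] [ 0.3363 -0.2773] 0.19387078209277023
 comp [215 240  54  34 416] [246.1082 254.1322] c [ 0.4665 -0.191 ] dir [1.     0.0006] ends [ 0.3913 -0.191 ] [ 0.5784 -0.1909] 0.1870711564531639
 light [164 231  22  18 199] [175.0603 239.2211] [array([ 0.6096, -0.4532]), array([ 0.584 , -0.3613]), array([ 0.6086, -0.3571])]
 light [191 233  44  23 325] [210.0523 244.2677] [array([ 0.5851, -0.3232]), array([ 0.4312, -0.3005]), array([ 0.593 , -0.2989])]
 light [188 264  26  48 935] [200.9091 286.7765] [array([ 0.6417, -0.2489]), array([ 0.6533, -0.1033]), array([ 0.696 , -0.1011])]
```

View pics/arm.png

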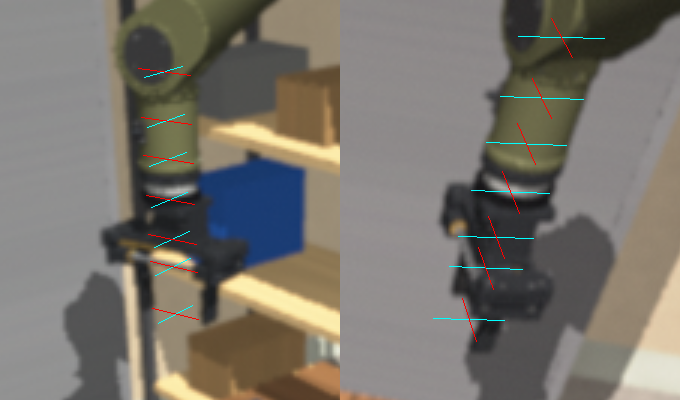

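Emit:
carry_out(offset=[[0.032,0.051,0],[0.032,0.051,0],[0.032,0.051,0],[0.032,0.051,-0.01],[0.032,0.051,-0.02],[0.032,0.051,-0.03],[0.032,0.052,-0.04],[0.031,0.052,-0.04]], twist=[-2,-2,-2,-2,-2,-2,-2,-1.7], grip=0.07, newtons=50)

```text
clock: 1.15
tool_pos: [0.4136, -0.2095, 0.1116]
eef_rot: [0.5, -0.5, 0.501, -0.5]
contact_force: [1.2, 0.3, 0.1]
opening: 0.797
```

```bash
python3 - <<'E'
from h import *
np.set_printoptions(precision=4,suppress=True)
s=get_state();print(s['clock'],s['tool_pos'],R.from_quat(s['eef_rot']).as_matrix()[:,0])
im,p=snap('wrist','w1');s=get_state();print(s['tool_pos'])
h=cv2.cvtColor(im,cv2.COLOR_RGB2HSV).astype(int)
b=cv2.cvtColor(im,cv2.COLOR_RGB2BGR)
for X in ((.424,-.191,.012),(.559,-.191,.012),(.391,-.191,.012)):
    u=proj(p,X);print(u);cv2.circle(b,tuple(int(x) for x in u),3,(0,0,255),1)
cv2.imwrite('pics/w1m.png',b)
E
```

```text
1.15 [ 0.4136 -0.2095  0.1116] [-0.0013 -1.      0.0008]
[ 0.4168 -0.2002  0.1082]
[230.9252 176.1732]
[226.8551 -22.3515]
[231.74   215.9148]
```

View pics/w1m.png

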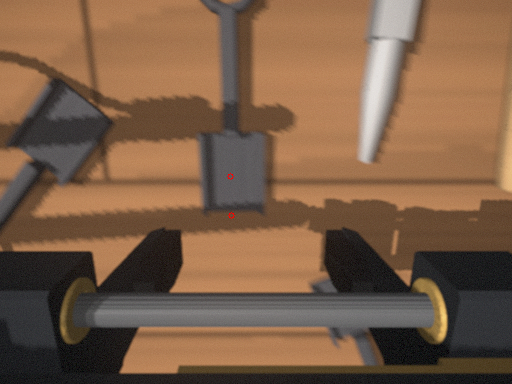

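Emit:
carry_out(offset=[[0,0,-0.03],[0,0,-0.03],[0,0,-0.02],[0,0,-0.01],[0,0,-0.004],[0,0,0],[0,0,0]], twist=[0,0,0,0,0,0,0])

```text
clock: 2.08
tool_pos: [0.4132, -0.2113, 0.0195]
eef_rot: [0.5, -0.5, 0.5, -0.5]
contact_force: [0.3, 0.1, 1.0]
opening: 0.799
```

```bash
python3 - <<'E'
from h import *
np.set_printoptions(precision=4,suppress=True)
for i in range(3):
    s=get_state();print(s['clock'],s['tool_pos'],s['contact_force'],s['q'])
    im,p=snap('wrist',f'w2{i}')
print(proj(p,(.424,-.191,.012)),proj(p,(.3915,-.191,.012)))
h=cv2.cvtColor(im,cv2.COLOR_RGB2HSV).astype(int);b=im[...,::-1].copy()
cv2.imwrite('pics/w2m.png',b)
E
```

```text
2.075 [ 0.4132 -0.2113  0.0195] [0.2668 0.1141 0.9651] [ 0.3756  0.9157 -0.0038  2.1822  0.0695  0.0436 -1.2672]
2.125 [ 0.4132 -0.2113  0.0195] [-0.3657  0.0536 -0.1894] [ 0.3756  0.9157 -0.0038  2.1823  0.0695  0.0436 -1.2672]
2.175 [ 0.4132 -0.2112  0.0195] [-0.248  -0.042  -0.6533] [ 0.3755  0.9159 -0.0039  2.1824  0.0695  0.0435 -1.2673]
[216.0379 221.1328] [217.9763 277.623 ]
```

View pics/w2m.png

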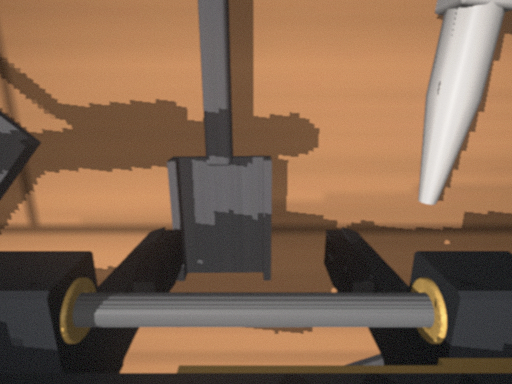

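Emit:
carry_out(offset=[[0,0,0.04],[0.04,0.01,0],[0.032,0.01,0],[0,0,-0.025],[0,0,-0.02],[0,0,-0.009],[0,0,0]], twist=[0,0,0,0,0,0,0])

```text
clock: 3.1
tool_pos: [0.4845, -0.191, 0.0047]
eef_rot: [-0.5, 0.501, -0.499, 0.5]
contact_force: [-0.0, -0.6, 0.5]
opening: 0.793
```

```bash
python3 - <<'E'
from h import *
np.set_printoptions(precision=4,suppress=True)
s=get_state();print(s['clock'],s['tool_pos'],s['contact_force'],s['q'])
E
```

```text
3.1 [ 0.4845 -0.191   0.0047] [-0.0266 -0.629   0.4517] [ 0.2913  0.9584 -0.007   2.0128  0.033   0.1723 -1.3164]
```

Emit:
carry_out(offset=[[0,0,0],[0,0,0],[0,0,0],[0,0,0.03],[0,0,0.04],[0.012,0.055,0],[0.02,0.055,0],[0.02,0.055,0]], twist=[0,0,0,0,0,0,0,0], grip=0.0, newtons=30)

```text
clock: 4.1
tool_pos: [0.5375, -0.0246, 0.0754]
eef_rot: [-0.5, 0.5, -0.5, 0.5]
contact_force: [0.6, -0.1, -0.1]
opening: 0.009
```

Emit:
carry_out(offset=[[0.02,0.05,0],[0.02,0.016,0],[0,0,-0.03],[0,0,-0.025],[0,0,-0.01],[0,0,-0.004],[0,0,0],[0,0,0]], twist=[0,0,0,0,0,0,0,0])

```text
clock: 5.1
tool_pos: [0.5774, 0.04, 0.0067]
eef_rot: [-0.5, 0.5, -0.5, 0.5]
contact_force: [-0.0, -0.8, 0.7]
opening: 0.005
```

```bash
python3 - <<'E'
from h import *
snap('side','side1');snap('scene','scene1')
a=load('side1')[0][...,::-1];b=load('scene1')[0][...,::-1]
cv2.imwrite('pics/s1.png',np.hstack([cv2.resize(a[150:330,190:400],None,fx=2.,fy=2.),cv2.resize(b[190:300,180:380],None,fx=1.9,fy=360/110)]))
E
```

```text
(no output)
```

View pics/s1.png

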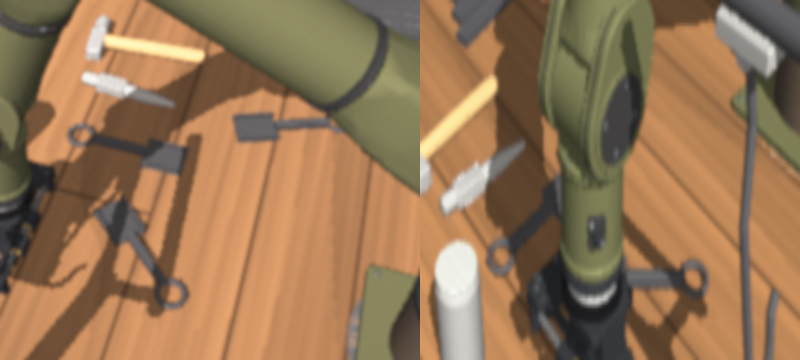

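Emit:
carry_out(offset=[[0,0,0.05],[-0.02,-0.055,0],[-0.02,-0.055,0],[-0.02,-0.055,0],[-0.02,-0.045,0],[-0.013,-0.021,0],[0,0,-0.03],[0,0,-0.018]], twist=[0,0,0,0,0,0,0,0], grip=0.06)

```text
clock: 6.2
tool_pos: [0.4838, -0.1913, 0.0073]
eef_rot: [-0.5, 0.501, -0.5, 0.5]
contact_force: [0.6, 0.4, 0.6]
opening: 0.684
```

Emit:
carry_out(offset=[[0,0,-0.004],[0,0,0],[0,0,0],[0,0,0],[0,0,0],[0,0,0]], twist=[0,0,0,0,0,0], grip=0.0, newtons=30)

```text
clock: 6.95
tool_pos: [0.4843, -0.1919, 0.0044]
eef_rot: [0.5, -0.5, 0.501, -0.5]
contact_force: [-0.0, -2.7, 3.6]
opening: 0.132
```

Emit:
carry_out(offset=[[0,0,0.03],[0,0,0.03],[0.02,0.055,0],[0.02,0.055,0],[0.02,0.055,0],[0.02,0.05,0],[0.015,0.016,0],[0,0,-0.03]], twist=[0,0,0,0,0,0,0,0])

```text
clock: 7.95
tool_pos: [0.5817, 0.0439, 0.0348]
eef_rot: [-0.499, 0.499, -0.499, 0.503]
contact_force: [-0.1, -0.5, -3.5]
opening: 0.136
```

Emit:
carry_out(offset=[[0,0,-0.02],[0,0,-0.008],[0,0,-0.001],[0,0,0]], twist=[0,0,0,0])

```text
clock: 8.45
tool_pos: [0.5791, 0.0396, 0.0052]
eef_rot: [-0.5, 0.5, -0.5, 0.5]
contact_force: [0.1, -0.1, -3.3]
opening: 0.133
```

Emit:
carry_out(offset=[[0,0,-0.001],[0,0,0],[0,0,0],[0,0,0.04],[-0.03,0,0],[-0.03,0,0],[0,0,-0.03],[0,0,-0.01]], twist=[0,0,0,0,0,0,0,0], grip=0.075)

```text
clock: 9.45
tool_pos: [0.5184, 0.04, 0.0031]
eef_rot: [-0.5, 0.501, -0.499, 0.5]
contact_force: [-0.1, -0.4, 0.0]
opening: 0.851
```

```bash
python3 - <<'E'
from h import *
np.set_printoptions(precision=4,suppress=True)
im,p=snap('wrist','w3');im,p=snap('wrist','w4');s=get_state();print(s['clock'],s['tool_pos'],s['opening'],s['q'][5])
cv2.imwrite('pics/w4m.png',im[...,::-1])
for X in ((.519,.04,.012),(.4865,.04,.012),(.5515,.04,.012)): print(proj(p,X))
h=cv2.cvtColor(im,cv2.COLOR_RGB2HSV).astype(int)
g=((h[...,1]<75)&(h[...,2]<110)&(h[...,2]>40)).astype(np.uint8);g[250:]=0;g[:40]=0;g[:,:150]=0;g[:,360:]=0
for v in (60,80,100,120,140,160,180,200,220):
    u=np.nonzero(g[v])[0]; print(v,len(u),u.min() if len(u) else 0,u.max() if len(u) else 0)
E
```

```text
9.55 [0.5188 0.0399 0.0032] 0.8472421088962471 0.16739674782778705
[256.1317 255.6992]
[255.922  314.7475]
[256.3688 188.9385]
60 29 240 268
80 29 240 268
100 28 241 268
120 28 241 268
140 28 241 268
160 27 241 267
180 27 241 267
200 113 199 311
220 113 198 310
```

View pics/w4m.png

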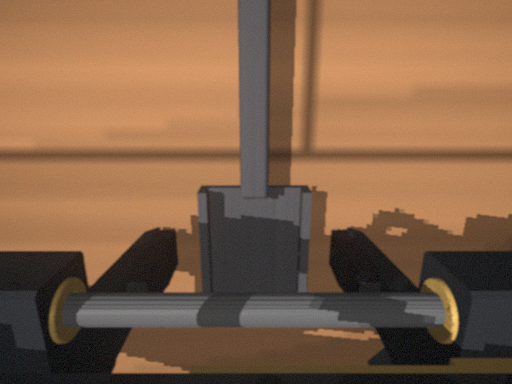

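Emit:
carry_out(offset=[[0,0,0],[0,0,0],[0,0,0],[0,0,0],[0,0,0.01],[0,0,0.03],[0,0,0.05],[0,0,0.05]], twist=[0,0,0,0,0,0,0,0], grip=0.0, newtons=60)

```text
clock: 10.55
tool_pos: [0.5177, 0.0399, 0.1452]
eef_rot: [-0.501, 0.501, -0.499, 0.499]
contact_force: [0.7, -0.2, -3.5]
opening: 0.557
```

```bash
python3 - <<'E'
from h import *
np.set_printoptions(precision=4,suppress=True)
im,p=snap('wrist','w5');s=get_state();print(s['clock'],s['tool_pos'],s['opening'],s['contact_force'],s['moment'])
h=cv2.cvtColor(im,cv2.COLOR_RGB2HSV).astype(int)
g=((h[...,1]<75)&(h[...,2]<110)&(h[...,2]>40)).astype(np.uint8);g[250:]=0;g[:,:150]=0;g[:,360:]=0
for v in range(0,230,12):
    u=np.nonzero(g[v])[0]; print(v,len(u),u.min() if len(u) else 0,u.max() if len(u) else 0,end=' | ')
a=snap('side','side2')[0][...,::-1];b=snap('scene','scene2')[0][...,::-1]
ps=load('side2')[1];pc=load('scene2')[1];print(proj(ps,s['tool_pos']),proj(pc,s['tool_pos']))
u,v=proj(pc,s['tool_pos']+[.06,0,0]);u=int(u);v=int(v)
u2,v2=proj(ps,s['tool_pos']+[.06,0,0]);u2=int(u2);v2=int(v2)
cv2.imwrite('pics/s2.png',np.hstack([cv2.resize(a[v2-60:v2+60,u2-65:u2+65],None,fx=3,fy=3),cv2.resize(b[v-60:v+60,u-65:u+65],None,fx=3,fy=3)]))
E
```

```text
10.6 [0.5211 0.04   0.1509] 0.5516496272355629 [-0.7586  0.4135  2.7542] [ 0.0112 -0.0259  0.01  ]
0 27 239 268 | 12 27 240 267 | 24 21 240 267 | 36 22 240 267 | 48 14 244 267 | 60 14 243 267 | 72 11 240 266 | 84 13 242 266 | 96 9 249 266 | 108 11 247 266 | 120 13 250 266 | 132 11 245 266 | 144 10 241 266 | 156 11 251 266 | 168 14 244 265 | 180 18 242 265 | 192 103 199 307 | 204 106 199 307 | 216 117 199 359 | 228 129 185 359 | [212.5622 255.3021] [287.0648 268.3719]
```

View pics/s2.png

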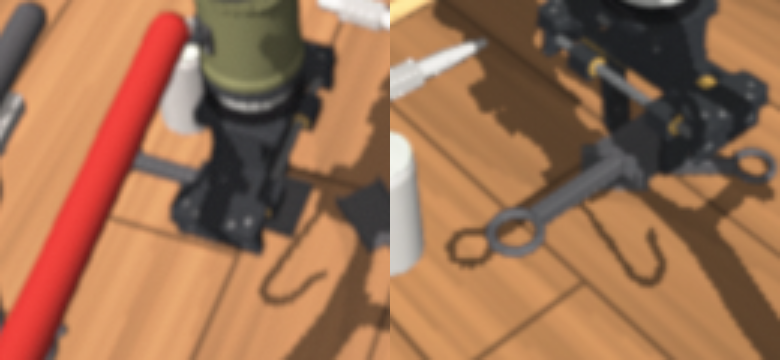

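Emit:
carry_out(offset=[[-0.03,0,0.04],[-0.03,0,0.04],[-0.012,0.02,0.04],[0,0.03,0.02],[0,0.024,0],[0,0,0]], twist=[0.7,1,1,1,0,0])

```text
clock: 11.45
tool_pos: [0.4455, 0.1157, 0.2826]
eef_rot: [0.518, -0.484, 0.481, -0.516]
contact_force: [-0.4, -0.3, -2.6]
opening: 0.557
```

```bash
python3 - <<'E'
from h import *
np.set_printoptions(precision=4,suppress=True)
b,p=snap('scene','scene3');s=get_state();print(s['clock'],s['tool_pos'],s['opening'],s['contact_force'],s['q'])
M=R.from_quat(s['eef_rot']).as_matrix();print(M)
sd=-M[:,0]; hx=np.cross([0,0,1],[-M[1,0]*0+M[0,0],M[1,0],0]);print(hx)
E=s['tool_pos']+.135*hx+[0,0,.005]
x=np.array([.998,.065,0]);y=np.array([-.065,.998,0]);O=np.array([.589,.249,0])
print('eye rack',(E-O)@x,(E-O)@y,E[2],'px',proj(p,E))
b=cv2.resize(b[...,::-1],None,fx=3,fy=3)
cv2.circle(b,tuple(int(k) for k in 3*proj(p,E)),4,(0,0,255),-1)
for X in ((0,0,.47),(0,0,.27),(-.026,0,.311),(.017,0,.3),(-.08,-.092,.495),(0,-.08,.495)): cv2.circle(b,tuple(int(k) for k in 3*proj(p,O+x*X[0]+y*X[1]+[0,0,X[2]])),4,(0,255,255),-1)
u,v=(3*proj(p,E)).astype(int)
cv2.imwrite('pics/s3.png',b[v-300:v+300,u-250:u+450])
E
```

```text
11.5 [0.4455 0.1139 0.2825] 0.555202732583363 [ 0.5432 -0.6565 -3.1269] [-0.4336  0.4163  0.1219  1.991  -0.0734  0.7433 -1.7723]
[[ 0.0662 -0.0047  0.9978]
 [-0.9978 -0.0011  0.0662]
 [ 0.0008 -1.     -0.0048]]
[ 0.9978  0.0662 -0.    ]
eye rack -0.016984928879219346 -0.12532087526093438 0.287469915797574 px [296.8109 253.9965]
```

View pics/s3.png

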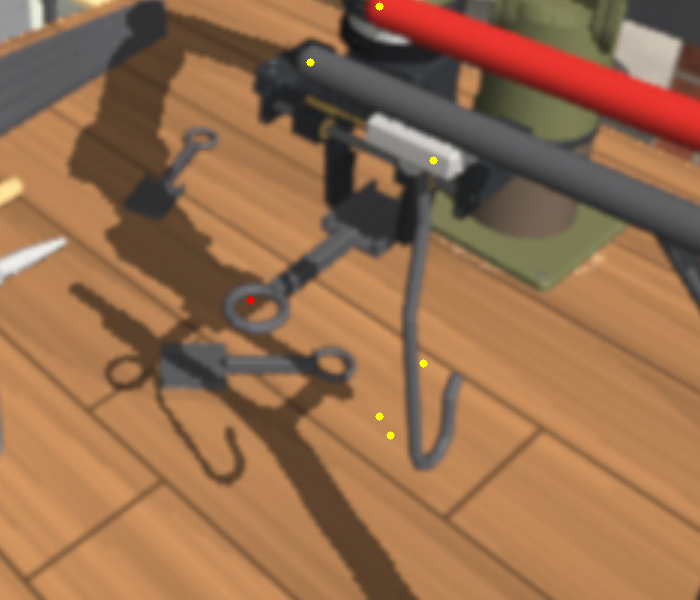

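Emit:
carry_out(offset=[[0,0.005,0.003],[0,0.005,0.003],[-0.001,0.005,0.003],[0,0.005,0],[0,0.005,0],[-0.001,0.005,0],[0,0.004,0],[0,0.003,0]], twist=[0,0,0,0,0,0,0,0])

```text
clock: 12.5
tool_pos: [0.4449, 0.1512, 0.2929]
eef_rot: [0.516, -0.484, 0.483, -0.516]
contact_force: [-0.6, -0.1, -3.7]
opening: 0.559
```

Emit:
carry_out(offset=[[0,0.003,0],[0,0.003,0],[-0.001,0.003,0],[0,0.003,0],[0,0.003,0],[0,0.003,0],[-0.001,0.003,0],[0,0.003,0]], twist=[0,0,0,0,0,0,0,0])

```text
clock: 13.5
tool_pos: [0.4427, 0.1751, 0.2929]
eef_rot: [0.516, -0.484, 0.483, -0.516]
contact_force: [0.3, -0.9, -3.1]
opening: 0.553
```

Emit:
carry_out(offset=[[0,0.003,0],[0,0.003,0],[0,0.003,0],[-0.001,0.003,0],[0,0.003,0],[0,0.003,0],[0,0.003,0],[-0.001,0.003,0]], twist=[0,0,0,0,0,0,0,0])

```text
clock: 14.5
tool_pos: [0.4409, 0.1992, 0.2929]
eef_rot: [0.516, -0.484, 0.483, -0.516]
contact_force: [-0.2, 0.2, -3.7]
opening: 0.553
```

Emit:
carry_out(offset=[[0,0.003,0],[0,0.003,0],[0,0.003,0],[-0.001,0.003,0],[0,0.003,0],[0,0.003,0],[0,0.003,0],[-0.001,0.003,0]], twist=[0,0,0,0,0,0,0,0])

```text
clock: 15.5
tool_pos: [0.439, 0.2231, 0.2929]
eef_rot: [0.516, -0.484, 0.483, -0.516]
contact_force: [0.3, 0.1, -2.9]
opening: 0.555
```

```bash
cat >> h.py <<'E'
X_=np.array([.998,.065,0]);Y_=np.array([-.065,.998,0]);O_=np.array([.589,.249,0])
def W(x,y,z): return O_+x*X_+y*Y_+np.array([0,0,z])
def onx(p,u,v,x):
    e,d=ray(p,u,v);t=((O_-e)@X_+x)/(d@X_);Q=e+t*d-O_;return Q@Y_,Q[2]
def stem(f='tmp',cam='scene',zs=(.33,.345,.36,.37),lo=-.1,hi=.1):
    im,p=snap(cam,f);h=cv2.cvtColor(im,cv2.COLOR_RGB2HSV).astype(int);g=(h[...,1]<80)&(h[...,2]<130)
    o=[]
    for z in zs:
        a,b=proj(p,W(.017,lo,z)),proj(p,W(.017,hi,z))
        n=200;c=[a+(b-a)*i/n for i in range(n+1)];k=np.array([g[int(round(q[1])),int(round(q[0]))] for q in c])
        ys=np.linspace(lo,hi,n+1)[k];o.append(ys)
    return get_state()['clock'],[ (round(float(np.median(y)),4),round(float(np.ptp(y)),3)) if len(y) else None for y in o]
E
python3 - <<'E'
from h import *
for i in range(8): print(stem(f't{i}'))
E
```

```text
(15.55, [(-0.005, 0.068), (-0.0035, 0.04), (0.004, 0.031), (0.007, 0.028)])
(15.6, [(-0.0045, 0.07), (-0.003, 0.041), (0.004, 0.031), (0.0065, 0.028)])
(15.65, [(-0.013, 0.068), (-0.0035, 0.04), (0.004, 0.031), (0.007, 0.028)])
(15.7, [(-0.013, 0.068), (-0.0035, 0.04), (0.004, 0.031), (0.007, 0.028)])
(15.75, [(-0.005, 0.068), (-0.0035, 0.04), (0.004, 0.031), (0.007, 0.028)])
(15.8, [(-0.005, 0.068), (-0.0035, 0.04), (0.004, 0.031), (0.007, 0.028)])
(15.85, [(-0.005, 0.068), (-0.0035, 0.04), (0.004, 0.031), (0.007, 0.028)])
(15.9, [(-0.004, 0.068), (-0.0035, 0.04), (0.004, 0.031), (0.007, 0.028)])
```

```bash
python3 - <<'E'
from h import *
_,p=load('t0');u=proj(p,W(0,0,.27));print(u)
A=[load(f't{i}')[0].astype(int) for i in range(8)]
x,y=u.astype(int)
for i in range(1,8): d=np.abs(A[i]-A[0]).max(2)[y-90:y+40,x-50:x+60];print((d>40).sum(),end=' ')
E
```

```text
[343.49544404 298.98954074]
5 1 0 0 0 0 0
```

Emit:
carry_out(offset=[[0,-0.0015,0],[0,-0.0015,0],[0,-0.0015,0],[0,-0.0015,0],[0,-0.0015,0],[0.001,-0.0015,0],[0,-0.0015,0],[0,-0.0015,0]], twist=[0,0,0,0,0,0,0,0])

```text
clock: 16.9
tool_pos: [0.4399, 0.2109, 0.2929]
eef_rot: [0.516, -0.484, 0.483, -0.516]
contact_force: [0.2, 0.5, -2.9]
opening: 0.555
```

Emit:
carry_out(offset=[[0,-0.0015,0],[0,-0.0015,0],[0,-0.0015,0],[0,-0.0015,0],[0.001,-0.002,0],[0,-0.003,0],[0,-0.004,0],[0,-0.005,0]], twist=[0,0,0,0,0,0,0,0])

```text
clock: 17.9
tool_pos: [0.4409, 0.1906, 0.2929]
eef_rot: [0.516, -0.484, 0.483, -0.516]
contact_force: [-0.1, -0.1, -2.6]
opening: 0.555
```

Emit:
carry_out(offset=[[0,-0.01,0],[0.001,-0.02,0],[0.001,-0.02,0],[0,-0.01,0]], twist=[0,0,0,0])

```text
clock: 18.4
tool_pos: [0.4429, 0.1292, 0.293]
eef_rot: [0.516, -0.484, 0.484, -0.515]
contact_force: [0.6, 0.1, -3.2]
opening: 0.557
```

```bash
python3 - <<'E'
from h import *
for i in range(9): print(stem(f'v{i}'))
_,p=load('v0');u=proj(p,W(0,0,.27));print(u)
A=[load(f'v{i}')[0].astype(int) for i in range(9)]
x,y=u.astype(int)
for i in range(1,9): d=np.abs(A[i]-A[0]).max(2)[y-90:y+40,x-50:x+60];print((d>40).sum(),end=' ')
s=get_state();print(s['tool_pos'],s['contact_force'])
E
```

```text
(18.45, [(-0.0375, 0.102), (-0.0665, 0.1), (-0.0665, 0.079), (-0.0615, 0.055)])
(18.5, [(-0.036, 0.102), (-0.066, 0.1), (-0.068, 0.082), (-0.0625, 0.056)])
(18.55, [(-0.0365, 0.102), (-0.0665, 0.1), (-0.0665, 0.079), (-0.062, 0.056)])
(18.6, [(-0.037, 0.102), (-0.065, 0.099), (-0.066, 0.078), (-0.0615, 0.055)])
(18.65, [(-0.0375, 0.102), (-0.063, 0.097), (-0.0645, 0.08), (-0.0605, 0.054)])
(18.7, [(-0.0365, 0.102), (-0.0625, 0.097), (-0.0645, 0.08), (-0.0595, 0.054)])
(18.75, [(-0.036, 0.104), (-0.0635, 0.097), (-0.042, 0.078), (-0.0605, 0.054)])
(18.8, [(-0.0375, 0.104), (-0.064, 0.097), (-0.042, 0.078), (-0.0595, 0.056)])
(18.85, [(-0.037, 0.104), (-0.0635, 0.099), (-0.0635, 0.082), (-0.0595, 0.056)])
[343.49544404 298.98954074]
12 0 3 53 122 162 247 307 [0.44285602 0.13161705 0.2928683 ] [ 0.2031615   0.04693584 -3.21709486]
```

```bash
python3 - <<'E'
from h import *
def st(f):
    im,p=load(f);h=cv2.cvtColor(im,cv2.COLOR_RGB2HSV).astype(int);g=(h[...,1]<80)&(h[...,2]<130)
    o=[]
    for z in (.31,.33,.35):
        a,b=proj(p,W(.017,-.03,z)),proj(p,W(.017,.06,z));n=180
        k=np.array([g[int(round(q[1])),int(round(q[0]))] for q in (a+(b-a)*i/n for i in range(n+1))])
        ys=np.linspace(-.03,.06,n+1)[k];o.append((len(ys)/2,ys.min(),ys.max()) if len(ys) else None)
    return o
for i in range(0,9): print(st(f'v{i}'))
c=[]
for f in ('v0','v8'):
    im,p=load(f);c.append(cv2.resize(im[190:320,280:390,::-1],None,fx=3.6,fy=4.3))
cv2.imwrite('pics/v.png',np.hstack(c))
E
```

```text
[(16.0, np.float64(-0.03), np.float64(0.006499999999999999)), (19.0, np.float64(-0.03), np.float64(0.009500000000000001)), (13.5, np.float64(-0.013499999999999998), np.float64(0.011500000000000003))]
[(16.5, np.float64(-0.03), np.float64(0.006499999999999999)), (19.0, np.float64(-0.03), np.float64(0.009500000000000001)), (13.5, np.float64(-0.013499999999999998), np.float64(0.011500000000000003))]
[(16.5, np.float64(-0.03), np.float64(0.006499999999999999)), (19.0, np.float64(-0.03), np.float64(0.009500000000000001)), (12.5, np.float64(-0.013499999999999998), np.float64(0.011500000000000003))]
[(16.5, np.float64(-0.03), np.float64(0.006499999999999999)), (19.0, np.float64(-0.03), np.float64(0.009500000000000001)), (13.5, np.float64(-0.013499999999999998), np.float64(0.011500000000000003))]
[(16.0, np.float64(-0.03), np.float64(0.006499999999999999)), (18.0, np.float64(-0.03), np.float64(0.009500000000000001)), (13.5, np.float64(-0.013499999999999998), np.float64(0.011500000000000003))]
[(16.5, np.float64(-0.03), np.float64(0.008)), (20.0, np.float64(-0.03), np.float64(0.009500000000000001)), (13.0, np.float64(-0.013499999999999998), np.float64(0.012500000000000004))]
[(18.5, np.float64(-0.03), np.float64(0.008)), (21.0, np.float64(-0.03), np.float64(0.011500000000000003)), (13.0, np.float64(-0.013499999999999998), np.float64(0.012500000000000004))]
[(18.0, np.float64(-0.03), np.float64(0.0085)), (18.5, np.float64(-0.03), np.float64(0.011500000000000003)), (11.0, np.float64(-0.0115), np.float64(0.012500000000000004))]
[(16.0, np.float64(-0.03), np.float64(0.0085)), (19.5, np.float64(-0.03), np.float64(0.011500000000000003)), (13.5, np.float64(-0.0115), np.float64(0.014499999999999999))]
```

```bash
python3 - <<'E'
from h import *
for cam in('scene',):
    for i in range(3): snap(cam,f'x{i}')
im,p=load('x2');h=cv2.cvtColor(im,cv2.COLOR_RGB2HSV).astype(int);g=(h[...,1]<80)&(h[...,2]<130)
print(get_state()['clock'],proj(p,W(0,0,.47)),proj(p,W(.017,0,.38)),proj(p,W(.017,0,.3)),proj(p,W(0,0,.27)),proj(p,W(-.026,0,.311)),proj(p,W(0,0,.45)))
for f in('v8','x2'):
  im,p=load(f);h=cv2.cvtColor(im,cv2.COLOR_RGB2HSV).astype(int);g=(h[...,1]<80)&(h[...,2]<130)
  for v in range(200,312,3): print(v,''.join('#' if a else '.' for a in g[v,310:380]))
E
```

```text
19.0 [357.89075971 207.11372895] [344.79699453 257.56549232] [339.6829034  292.43330661] [343.49544404 298.98954074] [354.44612336 274.92135546] [356.20633299 217.86431451]
200 ...................########.......................####################
203 ...................###########..........................##############
206 ...................#########........##....................############
209 ...................########...........########............############
212 ...................########..............###########...###############
215 ...................########....####.....##############...#############
218 ...................###################################################
221 .....................#################################################
224 ..................####################################.....###########
227 ..................####################################.......#########
230 ....................#################################...............##
233 ..................#########################.###........#..............
236 ..............#########
[... 4072 characters left out ...]
.........................
287 ..........................###......####...............................
290 .........................####.....###.................................
293 .........................####...####..................................
296 .........................#########....................................
299 ..........................#####.......................................
302 ......................................................................
305 ......................................................................
308 ......................................................................
311 ......................................................................
```

Emit:
carry_out(offset=[[0,0,0.03],[-0.005,0.01,0.012],[-0.005,0.02,0],[-0.005,0.02,0],[0,0,0],[0,0,0]], twist=[0,0,0,0,0,0])

```text
clock: 19.75
tool_pos: [0.4277, 0.1804, 0.3347]
eef_rot: [0.516, -0.484, 0.483, -0.515]
contact_force: [0.5, -0.8, -2.5]
opening: 0.554
```

```bash
python3 - <<'E'
from h import *
np.set_printoptions(precision=4,suppress=True)
s=get_state();print(s['clock'],s['tool_pos'])
im,p=snap('wrist','w6');im2,q=snap('scene','sc6')
for n,X in (('cup',(0,0,.27)),('tip',(-.026,0,.311)),('stem',(.017,0,.3))): print(n,proj(p,W(*X)),proj(q,W(*X)))
M=R.from_quat(s['eef_rot']).as_matrix();hx=np.array([-M[1,0],M[0,0],0]);E=s['tool_pos']+.135*hx+[0,0,.004];print('eye',proj(p,E),proj(q,E),E)
h=cv2.cvtColor(im,cv2.COLOR_RGB2HSV).astype(int);g=(h[...,1]<80)&(h[...,2]<130)
c=im[...,::-1].copy()
for X in ((0,0,.27),(-.026,0,.311),(.017,0,.3)): cv2.circle(c,tuple(int(k) for k in proj(p,W(*X))),3,(0,255,255),1)
cv2.circle(c,tuple(int(k) for k in proj(p,E)),3,(0,0,255),1)
d=im2[200:330,250:390,::-1];d=cv2.resize(d,None,fx=2.05,fy=384/130)
cv2.imwrite('pics/w6m.png',np.hstack([c,d]))
E
```

```text
19.75 [0.4277 0.1804 0.3347]
cup [147.772  -86.4761] [343.4954 298.9895]
tip [124.7194 -63.4384] [354.4461 274.9214]
stem [ 123.0546 -168.4461] [339.6829 292.4333]
eye [257.1828 -83.0401] [330.5856 246.705 ] [0.5624 0.189  0.3387]
```

View pics/w6m.png

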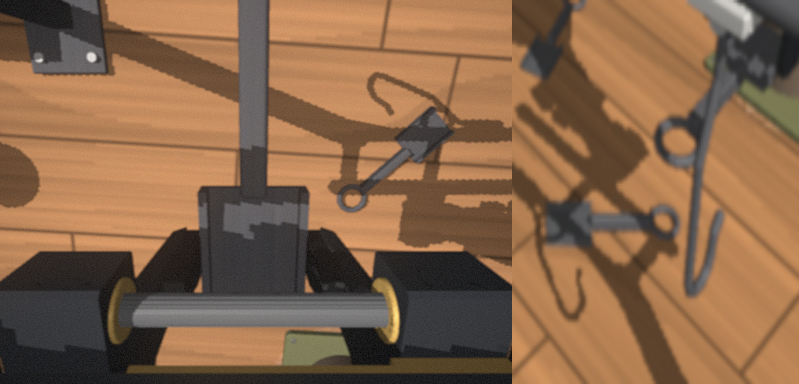

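```bash
python3 - <<'E'
from h import *
np.set_printoptions(precision=4,suppress=True)
im,p=snap('side','sd6')
for X in ((0,0,.27),(-.026,0,.311),(-.02,0,.29),(.017,0,.3),(-.08,0,.495)): print(X,proj(p,W(*X)))
h=cv2.cvtColor(im,cv2.COLOR_RGB2HSV).astype(int)
u,v=proj(p,W(-.026,0,.311)).astype(int);print(u-35,v-22)
for y in range(v-22,v+24): print(y,''.join('r' if ((h[y,x,0]<8 or h[y,x,0]>172) and h[y,x,1]>150) else '#' if h[y,x,1]<80 and h[y,x,2]<130 else '.' for x in range(u-35,u+45)))
E
```

```text
(0, 0, 0.27) [140.1298 298.3594]
(-0.026, 0, 0.311) [148.9126 291.3057]
(-0.02, 0, 0.29) [147.8346 295.8397]
(0.017, 0, 0.3) [129.1096 289.1042]
(-0.08, 0, 0.495) [161.6643 241.5166]
113 269
269 ..........###..............rrrrrrrrrrrrrrrrr................................####
270 ..........###.............rrrrrrrrrrrrrrrrrr....................................
271 ...........###............rrrrrrrrrrrrrrrrr.....................................
272 ...........###............rrrrrrrrrrrrrrrrr.....................................
273 ...........####..........rrrrrrrrrrrrrrrrr......................................
274 ............###..........rrrrrrrrrrrrrrrrr......................................
275 ............###.........rrrrrrrrrrrrrrrrrr......................................
276 .............###........rrrrrrrrrrrrrrrrr.......................................
277 .............###.......rrrrrrrrrrrrrrrrrr.......................................
278 .............###.......rrrrrrrrrrrrrrrrr.......................................#
279 ..............###.....rrrrrrrrrrrrrrrrrr...............
[... 2300 characters left out ...]
....................
307 .........rrrrrrrrrrrrrrrrrr.....................................................
308 ........rrrrrrrrrrrrrrrrrrr.....................................................
309 ........rrrrrrrrrrrrrrrrrr......................................................
310 .......rrrrrrrrrrrrrrrrrrr......................................................
311 .......rrrrrrrrrrrrrrrrrr.......................................................
312 ......rrrrrrrrrrrrrrrrrrr.......................................................
313 ......rrrrrrrrrrrrrrrrrr........................................................
314 .....rrrrrrrrrrrrrrrrrrr........................................................
```

```bash
python3 - <<'E'
from h import *
np.set_printoptions(precision=4,suppress=True)
_,p=load('sd6');_,q=load('sc6')
T=tri(ray(p,150,288.8),ray(q,351.5,273.8));print('tip',T,proj(p,T),proj(q,T),'rack',(T-O_)@X_,(T-O_)@Y_)
# cup from tip and scene: point on plane through rack-y of tip
d=(T-O_)@Y_;e,r_=ray(q,338.5,297.8);t=((O_-e)@Y_+d)/(r_@Y_);C=e+t*r_;print('cup on plane',C,(C-O_)@X_)
# eye triangulate: scene circle fit + side
for f,P in(('sc6',q),('sd6',p)):
    im=load(f)[0];h=cv2.cvtColor(im,cv2.COLOR_RGB2HSV).astype(int)
    u,v=proj(P,(.5624,.189,.3387)).astype(int);print(f,proj(P,(.5624,.189,.3387)),u-18)
    for y in range(v-15,v+16): print(y,''.join('r' if ((h[y,x,0]<8 or h[y,x,0]>172) and h[y,x,1]>150) else '#' if h[y,x,1]<80 and h[y,x,2]<140 else '.' for x in range(u-18,u+28)))
E
```

```text
tip [0.5638 0.2416 0.3101] [149.9918 288.8301] [351.4766 273.7756] rack -0.025598584815776503 -0.00579254959276085
cup on plane [0.5973 0.2437 0.2749] 0.007929295790162967
sc6 [330.5785 246.6864] 312
231 .................................#############
232 ................................#############.
233 ...............................#############..
234 .............................##############...
235 ............................##############....
236 ...........................#############......
237 ..........................#############.......
238 .........................#############........
239 ........................#############.........
240 .............########################.........
241 ...........#########################..........
242 ..........##########################..........
243 .........######........#############..........
244 .........####...........###########...........
245 ........###...............#########...........
246 ........###................########...........
247 ........###.................######............
248 ........###.................#
[... 1589 characters left out ...]
rrrrrrrrrr.........##############....
261 ..rrrrrrrrrrrrrrrrr.........##################
262 .rrrrrrrrrrrrrrrrr.........###################
263 .rrrrrrrrrrrrrrrrr........####################
264 rrrrrrrrrrrrrrrrrr.......#####################
265 rrrrrrrrrrrrrrrrr......#####...###############
266 rrrrrrrrrrrrrrrr.##..#####........############
267 rrrrrrrrrrrrrrrr.########.............########
268 rrrrrrrrrrrrrrr.######....................####
269 rrrrrrrrrrrrrrr..#............................
270 rrrrrrrrrrrrrrr...............................
271 rrrrrrrrrrrrrr................................
272 rrrrrrrrrrrrrr................................
273 rrrrrrrrrrrrr.................................
```

Emit:
carry_out(offset=[[0,0.02,0],[0.002,0.02,0],[0.0015,0.0125,0],[0,0,0],[0,0,0]], twist=[0,0,0,0,0])

```text
clock: 20.52
tool_pos: [0.4314, 0.2326, 0.3348]
eef_rot: [0.516, -0.484, 0.484, -0.515]
contact_force: [-0.7, -0.1, -3.5]
opening: 0.557
```

```bash
cat >> h.py <<'E'
def eyep(s):
    M=R.from_quat(s['eef_rot']).as_matrix();hx=np.array([-M[1,0],M[0,0],0]);return s['tool_pos']+.135*hx+[0,0,.002]
def asc(f,c,w,hh):
    im,p=load(f);h=cv2.cvtColor(im,cv2.COLOR_RGB2HSV).astype(int);u,v=np.round(c).astype(int);print(f,'col0',u-w)
    for y in range(v-hh,v+hh+1): print(y,''.join('r' if ((h[y,x,0]<8 or h[y,x,0]>172) and h[y,x,1]>150) else '#' if h[y,x,1]<80 and h[y,x,2]<140 else '.' for x in range(u-w,u+w)))
E
python3 - <<'E'
from h import *
np.set_printoptions(precision=4,suppress=True)
s=get_state();E=eyep(s);print(s['clock'],s['tool_pos'],s['contact_force'],E,(E-O_)@X_,(E-O_)@Y_)
for c,f in(('scene','sc7'),('side','sd7')):
    _,p=snap(c,f);e=proj(p,E);print(e);asc(f,e+[0,12],22,30 if c=='scene' else 26)
E
```

```text
20.525 [0.4314 0.2326 0.3348] [-0.6788 -0.1345 -3.5187] [0.5661 0.2412 0.3368] -0.023357910894552386 -0.00628626766752081
[352.3455 263.154 ]
sc7 col0 330
245 .............####....................#######
246 ............#####...................########
247 ............####...................#########
248 ............####..................##########
249 ...........#####.................###########
250 ...........#####................############
251 ...........####................############.
252 ..........#####...............############..
253 ..........####...............############...
254 ..........####.....###......############....
255 ..........####..#######################.....
256 .........#############################......
257 .........###########################........
258 .........##########.......#########.........
259 .........########...........#######.........
260 .........#######.............######.........
261 .........######................####.........
262 .........######.................####........
263 .........######.................####........
264 .........#
[... 3973 characters left out ...]
..............
306 rrrrrrrrrrrrrrrr............................
307 rrrrrrrrrrrrrrr.............................
308 rrrrrrrrrrrrrrr.............................
309 rrrrrrrrrrrrrr..............................
310 rrrrrrrrrrrrrr..............................
311 rrrrrrrrrrrrr...............................
312 rrrrrrrrrrrrr...............................
313 rrrrrrrrrrrr................................
314 rrrrrrrrrrrr................................
315 rrrrrrrrrrrr................................
316 rrrrrrrrrrr.................................
317 rrrrrrrrrrr.................................
318 rrrrrrrrrr..................................
319 rrrrrrrrrr..................................
```

Emit:
carry_out(offset=[[0,0,-0.01],[0,0,-0.01],[0,0,-0.01],[0.001,0,-0.008],[0.002,0,-0.006],[0,0,0],[0,0,0]], twist=[0,0,0,0,0,0,0])

```text
clock: 21.5
tool_pos: [0.4346, 0.2335, 0.2911]
eef_rot: [-0.516, 0.484, -0.483, 0.516]
contact_force: [0.3, 0.6, -3.0]
opening: 0.558
```

```bash
python3 - <<'E'
from h import *
np.set_printoptions(precision=4,suppress=True)
s=get_state();E=eyep(s);print(s['clock'],s['tool_pos'],s['contact_force'],s['moment'],E,(E-O_)@X_,(E-O_)@Y_)
_,p=snap('scene','sc8');e=proj(p,E);print(e);asc('sc8',e+[0,0],24,24)
E
```

```text
21.5 [0.4346 0.2335 0.2911] [ 0.2663  0.6191 -3.037 ] [-0.0181  0.1082  0.0279] [0.5693 0.2422 0.2931] -0.020080626579951882 -0.005510687195262373
[348.7527 282.2801]
sc8 col0 325
258 ..............####..........................####
259 .............####..........................#####
260 .............####.........................######
261 .............####........................#######
262 .............####.......................########
263 .............####......................#########
264 .............####.....................##########
265 .............####.....................##########
266 .............###.....................###########
267 .............###....................###########.
268 ............####...................###########..
269 ............####..................###########...
270 ###.........####................###########.....
271 #####.......####.........##...############......
272 ..###.......####........####.############.......
273 ...###......####.......#################........
274 ....##......####.######################.........
275 ....###....####
[... 976 characters left out ...]
...........
294 .........####.#####.............................
295 .........##########.............................
296 .........#########..............................
297 .........########...............................
298 ..........######................................
299 ..........####..................................
300 ................................................
301 ................................................
302 ................................................
303 ................................................
304 ................................................
305 ................................................
306 ................................................
```

Emit:
carry_out(offset=[[0,0,-0.004],[0,0,-0.003],[0.001,0,-0.002],[0,0,-0.002],[0,0,-0.001],[0,0,0]], twist=[0,0,0,0,0,0])

```text
clock: 22.3
tool_pos: [0.4354, 0.2334, 0.2789]
eef_rot: [0.516, -0.484, 0.483, -0.516]
contact_force: [-0.8, -0.4, -3.2]
opening: 0.558
```

Emit:
carry_out(offset=[[0,0,-0.002],[0,0,-0.002],[0,0,-0.002],[0,0,0]], twist=[0,0,0,0])

```text
clock: 22.8
tool_pos: [0.4357, 0.2335, 0.273]
eef_rot: [-0.516, 0.484, -0.483, 0.516]
contact_force: [0.0, 0.2, -1.3]
opening: 0.558
```

```bash
python3 - <<'E'
from h import *
np.set_printoptions(precision=4,suppress=True)
s=get_state();E=eyep(s);_,p=snap('scene','sc9');t=get_state();print(s['clock'],s['tool_pos'],(s['contact_force']+t['contact_force'])/2,s['moment'],t['moment'],E,(E-O_)@X_,(E-O_)@Y_)
e=proj(p,E);print(e);asc('sc9',e+[0,0],24,22)
E
```

```text
22.8 [0.4357 0.2335 0.273 ] [-0.0722 -0.0013 -1.1354] [ 0.0136 -0.1568  0.0127] [ 0.0302 -0.2006 -0.0332] [0.5704 0.2422 0.275 ] -0.018998638430144994 -0.005554635451940158
[347.2456 289.6758]
sc9 col0 323
268 ..............####.......................#######
269 ##............####.......................#######
270 #####.........####......................########
271 #######......#####.........##..........#########
272 ...#####.....#####........###.........##########
273 .....###.....####........####.......###########.
274 ......###....####........####......###########..
275 .......##....####.......#####.....###########...
276 ......###....####.......####....############....
277 ......##.....####......#####...############.....
278 #...####.....####......####...###########.......
279 #######......####....#######.###########........
280 ######.......##########################.........
281 ............##########################..........
282 ............##########################..........
283 ............#######...####..#########...........
284 ............######....####....#######.....
[... 790 characters left out ...]
...........
300 ................................................
301 ................................................
302 ................................................
303 ................................................
304 ................................................
305 ................................................
306 ................................................
307 ................................................
308 ................................................
309 ................................................
310 ................................................
311 ................................................
312 ................................................
```

Emit:
carry_out(offset=[[0,0,-0.004],[0,0,-0.005],[0,0,-0.005],[0,0,-0.005],[0.001,0,-0.005],[0,0,0]], twist=[0,0,0,0,0,0], newtons=25)

```text
clock: 23.6
tool_pos: [0.437, 0.2335, 0.2487]
eef_rot: [-0.516, 0.484, -0.484, 0.516]
contact_force: [4.1, -0.1, -0.6]
opening: 0.559
```

```bash
python3 - <<'E'
from h import *
np.set_printoptions(precision=4,suppress=True)
s=get_state();E=eyep(s);_,p=snap('scene','sc10');t=get_state();print(s['clock'],s['tool_pos'],(s['contact_force']+t['contact_force'])/2,s['moment'],s['opening'])
asc('sc10',[347,289],24,22)
E
```

```text
23.6 [0.437  0.2335 0.2487] [ 3.7788 -0.1838 -0.2248] [ 0.0628 -0.7917  0.0364] 0.5591646305946261
sc10 col0 323
267 ..............####............................##
268 ..............####............................##
269 ##............####...........................###
270 #####.........####..........................####
271 #######......#####.........##.............######
272 ....####.....#####........###............#######
273 .....###.....####........####............#######
274 ......###....####........####..........#########
275 .......##....####.......#####.........##########
276 ......###....####.......####.........###########
277 ......###....####......#####.......############.
278 #..#####....#####......####......#############..
279 #######.....#####......####....##############...
280 ######......#####.....#####...#############.....
281 ............#####..########..#############......
282 ............############################........
283 ............###########################.........
284 ............########.#################..........
285 ............######...####..##
[... 697 characters left out ...]
...........
299 ............####................................
300 ................................................
301 ................................................
302 ................................................
303 ................................................
304 ................................................
305 ................................................
306 ................................................
307 ................................................
308 ................................................
309 ................................................
310 ................................................
311 ................................................
```

Emit:
carry_out(offset=[[0.003,0,0],[0.001,0,-0.005],[0.001,0,-0.005],[0.001,0,-0.005],[0.001,0,-0.005],[0.001,0,-0.005],[0,0,0]], twist=[0,0,0,0,0,0,0])

```text
clock: 24.52
tool_pos: [0.4446, 0.2334, 0.2236]
eef_rot: [0.516, -0.484, 0.483, -0.516]
contact_force: [0.6, 0.2, -1.0]
opening: 0.561
```

```bash
python3 - <<'E'
from h import *
np.set_printoptions(precision=4,suppress=True)
s=get_state();E=eyep(s);_,p=snap('scene','sc11');t=get_state();print(s['clock'],s['tool_pos'],(s['contact_force']+t['contact_force'])/2,s['moment'],s['opening'])
asc('sc11',[353,289],30,20)
E
```

```text
24.525 [0.4446 0.2334 0.2236] [ 0.5408  0.1781 -0.9334] [ 0.0179 -0.2617 -0.0144] 0.5613253455604688
sc11 col0 323
269 ..............####......................################....
270 ####..........####......................##################..
271 ######........####........###..........#####################
272 ...####.......###.........###..........#####################
273 .....###......###........####.........######################
274 ......###....####........####..........#####################
275 .......##....####.......#####............###################
276 ......###....####.......####.............###################
277 ......###...#####......#####.............###################
278 #..#####....#####......####.............####################
279 #######.....#####......####...........######################
280 ######......#####......###..........########################
281 ............#####.....####.......###########################
282 ............#####.....####.....#################....########
283 ............##############...#################........######
284 ......
[... 979 characters left out ...]
..####............................................
300 ............................................................
301 ............................................................
302 ............................................................
303 ............................................................
304 ............................................................
305 ............................................................
306 ............................................................
307 ............................................................
308 ............................................................
309 ............................................................
```

Emit:
carry_out(offset=[[0.0015,0,-0.004],[0.0015,0,-0.004],[0.001,0,-0.002],[0,0,0],[0,0,0]], twist=[0,0,0,0,0], newtons=15)

```text
clock: 25.2
tool_pos: [0.4483, 0.2334, 0.2139]
eef_rot: [0.516, -0.484, 0.483, -0.516]
contact_force: [0.3, -0.2, -0.9]
opening: 0.566
```

Emit:
carry_out(offset=[[0,0,0],[0,0,0],[-0.01,0,0],[-0.03,0,0],[-0.03,0,0.01],[0,0,0.03],[0,0,0.03],[0,0,0]], twist=[0,0,0,0,0,0,0,0], grip=0.088)

```text
clock: 26.2
tool_pos: [0.3787, 0.2341, 0.2855]
eef_rot: [-0.515, 0.484, -0.483, 0.517]
contact_force: [-0.4, -0.8, -0.5]
opening: 0.997
```

```bash
python3 - <<'E'
from h import *
s=get_state();_,p=snap('scene','sc12');print(s['clock'],s['tool_pos'],s['contact_force'],s['opening'])
asc('sc12',[348,305],40,40)
E
```

```text
26.2 [0.37872815 0.23413883 0.28551642] [-0.41479479 -0.81279008 -0.51673296] 0.9965749222240124
sc12 col0 308
265 ..............................####..............................................
266 ..............................####..............................................
267 .............................#####..............................................
268 .............................#####..............................................
269 ..............###............#####..............................................
270 ...........#########.........#####..............................................
271 ..........###########........#####.........#....................................
272 ######...####......###.......#####........###...................................
273 ###########.........###......#####.......####...................................
274 ###########..........###.....####........####...................................
275 ###########..........###.....####.......####....................................
276 ############.........###.....####.......####......
[... 5195 characters left out ...]
....................
338 .............#################..................................................
339 .............#################..................................................
340 .............###################................................................
341 ............#########################...........................................
342 ............##########################..........................................
343 ............##########################..........................................
344 ............##########################..........................................
345 ............##########################..........................................
```

Emit:
carry_out(offset=[[0,0,0],[0,0,0],[0,0,0],[0,0,0],[0,0,0],[0,0,0],[0,0,0],[0,0,0]], twist=[0,0,0,0,0,0,0,0])

```text
clock: 27.25
tool_pos: [0.3784, 0.2335, 0.2839]
eef_rot: [0.516, -0.484, 0.483, -0.516]
contact_force: [-0.8, -0.2, 0.9]
opening: 1.0
```

Emit:
carry_out(offset=[[0,0,0],[0,0,0],[0,0,0],[0,0,0],[0,0,0],[0,0,0],[0,0,0],[0,0,0]], twist=[0,0,0,0,0,0,0,0])

```text
clock: 28.25
tool_pos: [0.3784, 0.2334, 0.2839]
eef_rot: [0.516, -0.484, 0.483, -0.516]
contact_force: [-0.1, 0.6, -0.3]
opening: 0.998
```

Emit:
carry_out(offset=[[0,0,0],[0,0,0],[0,0,0],[0,0,0],[0,0,0],[0,0,0],[0,0,0],[0,0,0]], twist=[0,0,0,0,0,0,0,0])

```text
clock: 29.25
tool_pos: [0.3784, 0.2335, 0.2839]
eef_rot: [0.516, -0.484, 0.483, -0.516]
contact_force: [-0.2, -0.3, -0.4]
opening: 1.003
```

Emit:
carry_out(offset=[[0,0,0],[0,0,0],[0,0,0],[0,0,0],[0,0,0],[0,0,0],[0,0,0],[0,0,0]], twist=[0,0,0,0,0,0,0,0])

```text
clock: 30.25
tool_pos: [0.3784, 0.2334, 0.2839]
eef_rot: [0.516, -0.484, 0.483, -0.516]
contact_force: [0.9, 0.2, 0.1]
opening: 0.998
```

```bash
cat > sway.py <<'E'
from h import *
import sys
_,p=load('sc12')
def meas(f):
    im,_=snap('scene',f);h=cv2.cvtColor(im,cv2.COLOR_RGB2HSV).astype(int);g=(h[...,1]<80)&(h[...,2]<140)
    o=[]
    for v,a,b in((284,325,342),(325,315,360),(350,295,370),(358,295,370)):
        x=np.nonzero(g[v,a:b])[0]+a;o.append((round(float(x.mean()),1),len(x)) if len(x) else None)
    return get_state()['clock'],o
for i in range(int(sys.argv[1])): print(*meas(f'y{i}'))
E
python3 sway.py 20
```

```text
30.3 [(336.0, 3), (342.5, 10), (349.0, 7), None]
30.35 [(336.5, 4), (345.0, 9), (351.5, 6), None]
30.4 [(336.5, 4), (344.5, 10), (351.5, 6), None]
30.45 [(337.5, 4), (342.0, 11), (347.0, 7), None]
30.5 [(337.5, 4), (338.0, 13), (341.0, 11), (343.0, 7)]
30.55 [(337.5, 4), (337.0, 9), (334.5, 16), (336.0, 11)]
30.6 [(337.5, 4), (334.5, 10), (329.0, 19), (329.0, 15)]
30.65 [(337.5, 4), (332.5, 10), (322.5, 14), (324.0, 19)]
30.7 [(337.5, 4), (331.5, 10), (320.0, 15), (321.5, 22)]
30.75 [(337.0, 3), (331.5, 10), (320.0, 15), (322.0, 21)]
30.8 [(336.5, 4), (331.5, 10), (325.0, 21), (325.0, 17)]
30.85 [(336.5, 4), (333.0, 9), (329.0, 19), (330.0, 13)]
30.9 [(335.5, 4), (333.0, 15), (335.5, 14), (337.0, 9)]
30.95 [(335.5, 4), (336.0, 13), (341.5, 10), (342.0, 5)]
31.0 [(335.0, 3), (339.5, 10), (345.0, 7), None]
31.05 [(335.5, 4), (341.5, 10), (346.5, 6), None]
31.1 [(335.5, 4), (340.5, 10), (346.0, 7), None]
31.15 [(336.0, 3), (338.5, 12), (342.5, 10), (343.0, 5)]
31.2 [(336.5, 4), (335.5, 14), (338.0, 13), (339.5, 8)]
31.25 [(337.5, 4), (336.0, 9), (333.0, 17), (333.5, 12)]
```

Emit:
carry_out(offset=[[0,0,0],[0,0,0],[0,0,0],[0,0,0],[0,0,0],[0,0,0],[0,0,0],[0,0,0]], twist=[0,0,0,0,0,0,0,0])

```text
clock: 32.25
tool_pos: [0.3784, 0.2335, 0.2839]
eef_rot: [0.516, -0.484, 0.483, -0.516]
contact_force: [-0.5, -0.9, 0.2]
opening: 0.996
```

Emit:
carry_out(offset=[[0,0,0],[0,0,0],[0,0,0],[0,0,0],[0,0,0],[0,0,0],[0,0,0],[0,0,0]], twist=[0,0,0,0,0,0,0,0])

```text
clock: 33.25
tool_pos: [0.3784, 0.2335, 0.2839]
eef_rot: [0.516, -0.484, 0.483, -0.516]
contact_force: [0.5, 0.2, -0.2]
opening: 0.998
```

Emit:
carry_out(offset=[[0,0,0],[0,0,0],[0,0,0],[0,0,0],[0,0,0],[0,0,0],[0,0,0],[0,0,0]], twist=[0,0,0,0,0,0,0,0])

```text
clock: 34.25
tool_pos: [0.3784, 0.2334, 0.2839]
eef_rot: [0.516, -0.484, 0.483, -0.516]
contact_force: [0.8, -0.1, -0.3]
opening: 1.002
```

Emit:
carry_out(offset=[[0,0,0],[0,0,0],[0,0,0],[0,0,0],[0,0,0],[0,0,0],[0,0,0],[0,0,0]], twist=[0,0,0,0,0,0,0,0])

```text
clock: 35.25
tool_pos: [0.3784, 0.2334, 0.2839]
eef_rot: [0.516, -0.484, 0.483, -0.516]
contact_force: [-0.3, -0.2, 0.2]
opening: 0.997
```

Emit:
carry_out(offset=[[0,0,0],[0,0,0],[0,0,0],[0,0,0],[0,0,0],[0,0,0],[0,0,0],[0,0,0]], twist=[0,0,0,0,0,0,0,0])

```text
clock: 36.25
tool_pos: [0.3784, 0.2335, 0.2839]
eef_rot: [0.516, -0.484, 0.483, -0.516]
contact_force: [0.9, 0.6, -0.1]
opening: 1.0
```

Emit:
carry_out(offset=[[0,0,0],[0,0,0],[0,0,0],[0,0,0],[0,0,0],[0,0,0],[0,0,0],[0,0,0]], twist=[0,0,0,0,0,0,0,0])

```text
clock: 37.25
tool_pos: [0.3784, 0.2334, 0.2839]
eef_rot: [0.516, -0.484, 0.483, -0.516]
contact_force: [0.4, -0.9, -0.2]
opening: 1.003
```

```bash
python3 sway.py 20
```

```text
37.3 [(336.0, 3), (334.5, 10), (333.0, 15), (334.0, 9)]
37.35 [(336.5, 4), (334.5, 10), (333.0, 15), (334.0, 9)]
37.4 [(336.5, 4), (335.0, 9), (333.5, 14), (334.5, 10)]
37.45 [(336.5, 4), (335.5, 10), (334.0, 15), (334.5, 10)]
37.5 [(336.5, 4), (336.0, 9), (334.0, 15), (335.5, 10)]
37.55 [(337.0, 3), (337.0, 9), (335.0, 15), (336.5, 10)]
37.6 [(337.5, 4), (337.0, 9), (335.0, 15), (336.5, 10)]
37.65 [(337.5, 4), (337.5, 8), (335.5, 16), (337.0, 11)]
37.7 [(337.5, 4), (338.0, 9), (336.0, 15), (337.5, 10)]
37.75 [(337.5, 4), (338.0, 9), (336.0, 15), (337.5, 10)]
37.8 [(337.5, 4), (338.0, 9), (336.0, 15), (337.5, 10)]
37.85 [(337.5, 4), (338.0, 9), (336.0, 15), (337.0, 11)]
37.9 [(337.5, 4), (337.5, 8), (335.5, 16), (336.5, 10)]
37.95 [(337.0, 3), (337.0, 9), (335.0, 15), (336.5, 10)]
38.0 [(336.5, 4), (336.5, 10), (335.0, 15), (336.5, 10)]
38.05 [(336.5, 4), (336.0, 9), (334.5, 14), (336.0, 9)]
38.1 [(336.5, 4), (335.5, 10), (334.0, 15), (335.5, 10)]
38.15 [(336.5, 4), (335.0, 11), (334.0, 15), (335.0, 9)]
38.2 [(336.0, 3), (333.5, 12), (333.5, 14), (335.0, 9)]
38.25 [(336.0, 3), (333.0, 13), (333.5, 14), (334.5, 10)]
```

```bash
python3 - <<'E'
from h import *
_,p=load('y19')
for z in (.34,.27,.22,.16,.12): print(z,proj(p,W(.0,-.006,z)))
asc('y19',[338,320],16,40)
a,b=load('scene0')[0].astype(int),load('y19')[0].astype(int)
d=np.abs(a-b).max(2)>40
print('hammer/drift/can changed px',d[212:260,160:240].sum(),d[262:312,186:216].sum())
s=get_state();print(s['clock'],s['contact_force']);job.finish_job()
E
```

```text
0.34 [344.99111957 268.64887818]
0.27 [340.70548455 297.17061086]
0.22 [337.92801579 315.65520439]
0.16 [334.86566123 336.03576821]
0.12 [332.97045918 348.64870562]
y19 col0 322
280 #######......####......####.....
281 .............####......####.....
282 .............####......###......
283 .............####.....####......
284 .............###......####......
285 ............####......####......
286 ............####.....####.......
287 ............####.....####.......
288 ............####.....####.......
289 ............#####...####........
290 ............############........
291 ............###########.........
292 ...........############.........
293 ...........###########..........
294 ...........##########...........
295 ...........##########...........
296 ...........###########..........
297 ............##########..........
298 ............##########..........
299 ............####...####.........
300 .............###...####.........
301 .............###...####.........
302 .............###...####.........
303 .............####..####.........
304 .............##########.......
[... 1498 characters left out ...]
#########............
346 ...#################............
347 ....################............
348 ....###############.............
349 .....##############.............
350 .....##############.............
351 ......#############.............
352 ......#############.............
353 .......############.............
354 .......###########..............
355 .......###########..............
356 ........##########..............
357 ........##########..............
358 ........##########..............
359 .........########...............
360 .........########...............
hammer/drift/can changed px 26 7
38.25 [ 0.00612106  0.36675032 -0.9403201 ]
the job is handed in; nothing more can be done
```

The fire shovel hangs by its eye in the bend of the hook, and I handed the job in at about 38 s.

**How it was done**
- **Choice:** I took the shovel-like piece farthest from the base, about 0.53 m away; the other two were at about 0.40 m.
- **Tilt:** The moves only turn the tool about the vertical, so it could not lean under the pipe. I held the shovel level by its blade with the tool upright and kept the gripper on the robot's side of the pipe.
- **Steadying:** I steadied the hook with the held shovel's ring instead of a bare finger. The ring was carried just past the middle and then slowly withdrawn.
- **Hanging:** I lowered the eye over the hook's tip until the bend took the load. I then tilted the handle down an estimated 20° or so and let go.

**What did not go to plan**
- The first reach for the blade stopped at a joint limit.
- The first grasp closed on nothing because I lifted too early.
- I then moved the shovel to an easier spot and regripped it.

**Last checks**
- Before hanging, the empty hook hung upright with only a slight sway for more than a second.
- At the bend, the wrist reading dropped by about 2 N while the shovel was still gripped. The eye was then about 20 mm from the cup by calculation, against the 25 mm limit. The tilt should have brought it closer, but I did not measure that again.
- At hand-in, the shovel swayed about ±4 mm (roughly 0.03 m/s) and the hook about 0.06 rad/s. The handle looked close to vertical.
- The hammer, drift and oil can showed almost no change from the first picture, and the gripper was clear of everything.

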